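# Refit a guide bushing in the drive-punch press tool

## Task

The press tool that punches scrapped hard drives is on its back on the bench and its second guide bushing is missing. Take the new collared guide bushing (not the plain sleeve), slide it chamfered end down into the empty bore until its collar sits flat on the steel plate, then swing that bore's clamp over the collar as far as its stop pin and screw the knurled nut down clockwise until it stops tight. Work without ramming or dropping the bushing, and leave the other things on the bench where they are.

Things in the scene. Friction and masses are not known exactly. Their poses are not given: they have to be found in the camera images.
- bushing: new guide bushing, bronze colour, 94 mm tall, 0.7 kg, standing shank down. Upwards: shank 45 mm diameter, 36 long, its lowest 3 mm chamfered to 41 diameter; collar 66 diameter, 8 thick (36 to 44 up); barrel 46 diameter, 44 to 94 up, to be gripped from outside. Round: yaw means nothing. Origin: on the axis at the foot; z up. When home the origin is 36 mm below point bore
- shoe: press tool: dark steel plate 200 (its x) by 300 (its y) by 40 mm thick, flat, fixed. Origin: centre of the underside. In its frame the empty bore is at x +50, y +100 mm, its clamp stud at x -40, y +100. At y -100 the same pair is already fitted, clamped and tight, immovable, up to 110 mm above the bench. A punch plate with a round punch in the middle rises to 90 mm
- bore (a point): centre of the mouth of the empty through bore, on the plate's top face, 40 mm above the bench; bore 46 mm diameter, vertical, 40 mm deep. Its axes are the plate's: x points from the clamp stud to the bore
- stud (a point): point on the vertical axis of the empty bore's clamp stud (16 mm diameter), at the plate's top face, 90 mm from the bore's axis. A spacer 28 mm in diameter stands 8 mm high round its foot; the stud rises 70 mm above the plate. A stop pin (8 mm diameter, 22 high) stands 28 mm towards the bore and 19 mm to the -y side
- clamp_toe (a point): end of the clamp's toe, 7 mm above its underside. The clamp is a flat bright steel strap, 30 mm wide, 14 thick (last 8 mm: 26 wide, 10 thick), turning about the stud; toe end 64 mm from the stud axis, heel 24 mm the other way. While the nut is loose a spring keeps its underside 9.5 to 10.5 mm above the plate, 1.5 to 2.5 mm clear of a seated collar
- clamp (a joint): swing of the clamp about the stud, rad. 0: against its stop pin, toe over the collar (cannot go past); grows as it swings out, counter-clockwise from above (1.2 to 1.8 at the start). World direction stud to toe = yaw of the plate + this value. Stays where left; a push of about 2 N at its middle moves it
- nut_grip (a point): point on the axis of the round knurled steel nut on the stud, 14 mm below its top, 22 mm above its lower face. Nut 37 mm diameter, 36 tall; the stud ends a few mm above it; a 4 mm washer lies between it and the strap. The nut comes down 0.8 mm per rad (5 mm a turn) and takes the clamp down with it
- nut (a joint): turn of the nut, rad; grows as it is turned clockwise seen from above (tightened). 0.4 to 1.4 at the start; stops hard at 4.0, where the clamp bears on the collar. Turns freely (about 0.1 N m) before that and stays where it is left
- sleeve: plain bronze sleeve without a collar, 45 mm diameter, 70 mm tall, standing; not for this job. Origin: centre of its foot
- drive: scrapped hard drive with a punched hole, 147 x 102 x 26 mm, lying. Origin: centre of its underside
- grease: round can, 66 mm diameter, 100 mm tall. Origin: centre of its underside
- screw_tray: small open grey tray with cap screws, 130 x 90 x 35 mm. Origin: centre of its underside
- yoke: deflection coil of a picture tube, copper and black, 104 mm wide, 66 mm tall. Origin: centre of its underside
- screwdriver: screwdriver, 200 mm long, 26 mm thick, lying along its x. Origin: its middle, on the bench
- mallet: hammer, 260 mm long, 26 mm thick, lying along its x, head about 90 mm wide at the +x end. Origin: its middle, on the bench
Mind the look-alikes: they are no part of the job. What is shaped like the bushing but blue is not meant.

How it is judged:
By the outcome, as a careful person would: the job done as asked, in the order asked, and still so for the second after the job is handed in, with the robot touching nothing.
It also fails if it takes over 72 s, if anything falls off the work surface, if the arm or the gripper's body presses on something with over 40 N, if the wrist force passes 120 N, or if a joint passes its speed limit or range.

## Robot

A 6-joint arm with a two-finger parallel gripper is mounted at the origin on the work surface. World frame = base frame: x ahead of the robot, y to its left, z up, the work surface at z = 0. Lengths are in m, angles in rad, forces in N, time in s.
With the tool pointing down it reaches from about 0.3 to 0.95 m from the base axis. Payload 3.1 kg.
Tool frame: the origin (TCP) lies at the centre of the arm's flange, where the gripper is bolted on; the fingertips stand 173 mm ahead of it and the grasp point (between the pads) lies 155 mm ahead of it (manip.grip_depth is the distance from the TCP to the grasp point, in m); z points along the fingers, y is the line along which they close (so a half turn about z gives the same grasp; the last joint's range is limited). The gripper opens to 85 mm and grips with 20 to 120 N. Pads are 22 mm wide; open, the fingers measure 114 mm over their backs; the gripper's body (76 mm by 85 mm) begins 54 mm behind the grasp point. The pads swing forward as they close: fully open they stand 13 mm farther back than shut.
Start: joints at [1.061, 0.308, 1.634, -0, 1.2, -0.07], TCP at [0.266, 0.566, 0.405] pointing down, gripper open.
Joint ranges: [-3.06, 3.06], [-0.79, 1.96], [0.05, 2.63], [-1.19, 4.34], [0.05, 2.64], [-2.94, 2.94]. Speed limits (rad/s): [2.79, 2.79, 3.14, 3.14, 3.14, 3.14].

## Interface

Orientations are given as [roll, pitch, yaw] about the fixed x, y, z axes, in that order (R = Rz(yaw) Ry(pitch) Rx(roll)).
In Python, from plant import manip gives the robot as it stands. The module is installed in compiled form; this text tells all that it offers.
- The arm moves only by the tool play_rows, never from a script. Its argument "deltas" is a list of rows, each a list of 4 numbers: the shift along the tool's x, y, z in mm, then the turn about the tool's z in degrees. A call has 1 to 12 rows; each row shifts and turns the commanded pose from where the row before left it, along the tool's axes as they then stand; what a row does not reach is not made up. A row lasts 1/12 s, in which the tool goes at most 41.7 mm and 7.16 degrees, less where a joint would pass 70% of its speed; a pose out of reach is approached as far as the arm can. A call is refused whole if a number of a shift passes 41.7 or a number of a turn 7.16, either way. A call with a gripper value outside its range is refused whole. "gripper" is the finger opening in mm, from 0 to 85.4, set as the call begins (left out, the last holds). The fingers move at their own pace and stop on an object; "newtons" is the grip in N (left out, the last holds). Time passes only in rows, so rows that do not move let the fingers close. It gives the time, the measured TCP pose, the force, the opening and the grip force at its end, in the units of the state.
- manip.observe(): the state, without advancing time (a new reading comes with each control period).
- manip.get_image(name): name is "scene" or "top" or "wrist"; returns a dict with "frame" (480x640x3 uint8, blue, green, red), "depth" (480x640 float32, m along the optical axis (not along the pixel's ray), 0 where there is no reading), "K" (3x3 intrinsics, pixels), "D" ([k1, k2, p1, p2, k3] as OpenCV has them; the pictures are not rectified), "R" (3x3) and "t" (3): a world point X has camera coordinates R X + t. Camera axes: x right, y down, z forward; pixel columns grow to the right and rows downward; lengths in m; the calibration is good to about 2 mm. A picture is of the moment at which its call begins.
- manip.finish_job(): hands the job in; it is judged then, once.
The state is a dict: "t": time; "qpos": joint angles; "dq": joint speeds; "tau": joint torques, N m; "tcp_pos": TCP position; "tcp_rot": TCP orientation; "force": force on the tool from outside, world axes, zero at the start; "wrist_torque": the same for the moment, N m; "gripper_width": opening from 0.0 (shut) to 1.0 (fully open); "finger_force": force on a finger pad.
Only numpy, scipy, OpenCV 4.12 (cv2) and the standard library are available. Lean on these libraries where they do the work, as an engineer would, in place of code of your own. Each camera call takes 0.05 s, during which the arm holds its last target. There are 200 camera calls.

## Working session

There is one attempt and no reset: what is moved stays moved. The work goes in short steps, Python scripts to look and compute and a tool call to move; the robot and the scene stay as the last step left them, time stands still between calls to the robot, and variables do not carry over. Pictures are saved under pics/ and viewed, at most 11 in all, crops included, and the job is handed in when it is done.

Besides the shell and the picture viewer there is one more tool, called as name(argument=value, ...), one argument or row to a line, values as JSON. play_rows: Moves the arm, as the interface text tells. Its arguments: {"type":"object","properties":{"deltas":{"type":"array","items":{"type":"array","items":{"type":"number"}}},"gripper":{"type":"number"},"newtons":{"type":"number"}},"required":["deltas"]}

```bash
mkdir -p pics
cat > h.py <<'E'
import numpy as np, cv2, pickle
from plant import manip
def snap(n, f):
    im=manip.get_image(n); cv2.imwrite(f'pics/{f}.png',im['frame']); pickle.dump(im,open(f'pics/{f}.pkl','wb')); return im
def load(f): return pickle.load(open(f'pics/{f}.pkl','rb'))
def ray(im,u,v):
    p=cv2.undistortPoints(np.array([[[u,v]]],float),im['K'],np.array(im['D'],float))[0,0]
    return np.array([p[0],p[1],1.])
def atz(im,u,v,z):
    R=np.array(im['R']);t=np.array(im['t']); c=-R.T@t; d=R.T@ray(im,u,v)
    return c+d*(z-c[2])/d[2]
def atd(im,u,v):
    z=float(im['depth'][int(round(v)),int(round(u))]); R=np.array(im['R']);t=np.array(im['t'])
    return R.T@(ray(im,u,v)*z-t)
def cloud(im):
    R=np.array(im['R']);t=np.array(im['t']); h,w=im['depth'].shape
    uv=np.stack(np.meshgrid(np.arange(w),np.arange(h)),-1).reshape(-1,1,2).astype(float)
    p=cv2.undistortPoints(uv,im['K'],np.array(im['D'],float))[:,0]
    z=im['depth'].reshape(-1); P=np.c_[p*z[:,None],z]
    P=(P-t)@R; P[z==0]=np.nan
    return P.reshape(h,w,3)
def proj(im,X):
    return cv2.projectPoints(np.array(X,float).reshape(-1,1,3),cv2.Rodrigues(np.array(im['R']))[0],np.array(im['t'],float),im['K'],np.array(im['D'],float))[0][:,0]
E
python3 - <<'E'
from h import *
for n in('top','scene'):
    im=snap(n,n); print(n,np.array(im['K']).tolist(),-np.array(im['R']).T@im['t'])
print(manip.observe())
E
```

```text
top [[616.0697411884761, 0.0, 319.4063848196438], [0.0, 616.0697411884761, 235.2142963759351], [0.0, 0.0, 1.0]] [ 0.23112814 -0.00897801  1.4833445 ]
scene [[533.5411023495686, 0.0, 310.0122384733562], [0.0, 533.5411023495686, 240.01461792061352], [0.0, 0.0, 1.0]] [ 1.27094634 -0.3946406   1.1170676 ]
{'t': 0.1, 'qpos': array([ 1.06128323e+00,  3.08941731e-01,  1.63509080e+00, -1.08255488e-05,
        1.19970915e+00, -6.97032263e-02]), 'dq': array([ 0.00144847,  0.0001463 , -0.0033176 , -0.00141704, -0.00030866,
        0.00214269]), 'tau': array([-2.23035336e-04, -4.16409302e+01, -2.77646327e+01, -1.40754378e-05,
        4.05870655e-03,  4.31080835e-06]), 'tcp_pos': array([0.26593937, 0.56516162, 0.40353168]), 'tcp_rot': array([-3.13944814e+00, -1.39617177e-04,  2.70178657e+00]), 'force': array([ 0.3714275 , -0.16267479,  0.46328511]), 'wrist_torque': array([ 0.004341  , -0.03337307,  0.01530466]), 'finger_force': 0.0, 'gripper_width': 0.9989410956181812}
```

View pics/top.png

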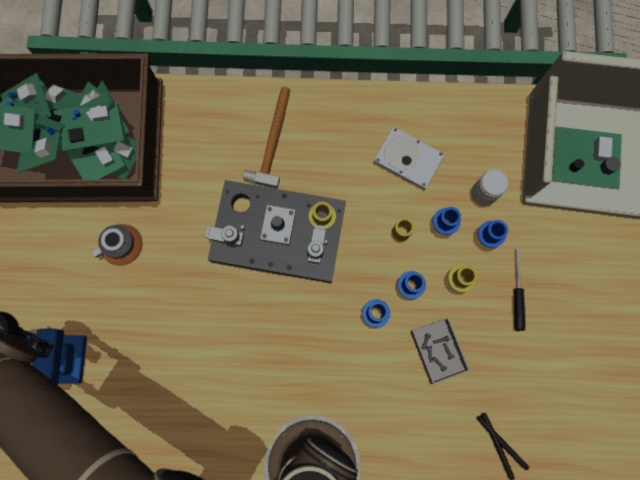

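View pics/scene.png

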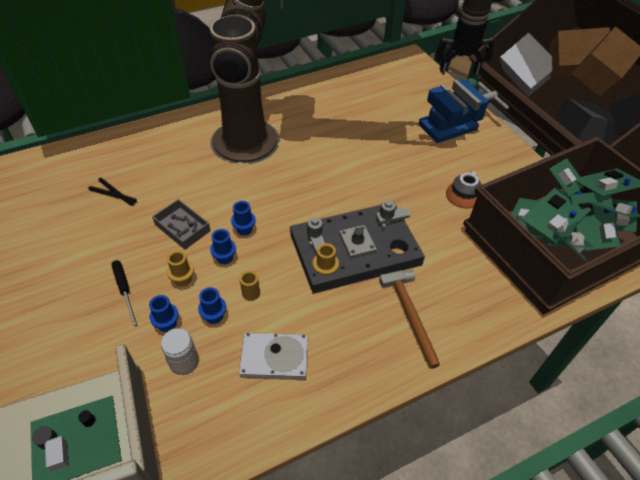

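Candidates shaped like the bushing (top view): bronze collared (462,278); blue (447,221), (492,234), (412,285), (376,313) are not meant; the bronze collarless sleeve is at (403,229); the fitted bushing is at (322,213). The bronze collared, free-standing one at (462,278) fits. The empty bore is at (242,203), its nut at (231,233), and its toe at about (211,235).

Run:
```python
from h import *
im=load('top'); f=im['frame']
a=cv2.resize(f[170:290,200:350],None,fx=5,fy=5,interpolation=cv2.INTER_CUBIC)[:600]
b=cv2.resize(f[250:310,430:490],None,fx=5,fy=5,interpolation=cv2.INTER_CUBIC)
cv2.imwrite('pics/crop1.png',a[:, :800]);cv2.imwrite('pics/crop2.png',b)
P=cloud(im)
hsv=cv2.cvtColor(f,cv2.COLOR_BGR2HSV)
# bushing top ring by depth
def reg(c,r,zl,zh):
    yy,xx=np.mgrid[:480,:640]; m=((xx-c[0])**2+(yy-c[1])**2<r*r)&(P[...,2]>zl)&(P[...,2]<zh); return P[m],m
for n,c,r,zl,zh in [('bush',(462,278),25,.08,.11),('collar',(462,278),25,.035,.055),('nut',(231,233),14,.095,.125),('sleeve',(403,229),15,.06,.08),('tallplate',(278,230),75,.035,.045)]:
    q,m=reg(c,r,zl,zh); 
    if len(q): print(n,len(q),q.mean(0),np.median(q,0)); 
    (x,y),rr=cv2.minEnclosingCircle(q[:,:2].astype(np.float32)); print('  circ',x,y,rr)
q,m=reg((278,230),80,.034,.046); print(cv2.minAreaRect(q[:,:2].astype(np.float32)), cv2.boxPoints(cv2.minAreaRect(q[:,:2].astype(np.float32))))
```

```text
bush 208 [ 0.43182807 -0.33657904  0.09206329] [ 0.43175994 -0.33664094  0.09290072]
  circ 0.4328814744949341 -0.33668527007102966 0.023995211347937584
collar 282 [ 0.4273008  -0.32895574  0.04393146] [ 0.4231422  -0.32478829  0.04342337]
  circ 0.4323442578315735 -0.33777955174446106 0.03354949504137039
nut 219 [0.50945866 0.20485661 0.10417895] [0.50909697 0.20476288 0.10392473]
  circ 0.5097605586051941 0.2058732807636261 0.01996275596320629
sleeve 160 [ 0.54543803 -0.19858253  0.06885115] [ 0.54576405 -0.19845993  0.06898062]
  circ 0.5455617904663086 -0.19980813562870026 0.023549553006887436
tallplate 6713 [0.53076991 0.10309844 0.03999805] [0.52609266 0.10674851 0.0399712 ]
  circ 0.5367159247398376 0.09989127516746521 0.1779758483171463
((0.5494982004165649, 0.09945438802242279), (0.30046629905700684, 0.22873227298259735), 81.77997589111328) [[ 0.41482747 -0.03288384]
 [ 0.64120984 -0.06558679]
 [ 0.68416893  0.23179261]
 [ 0.45778656  0.26449555]]
```

View pics/crop1.png

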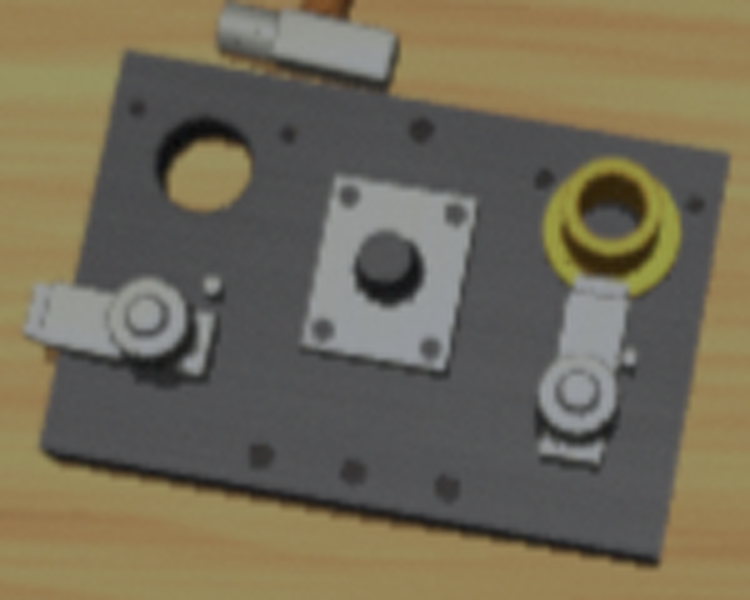

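View pics/crop2.png

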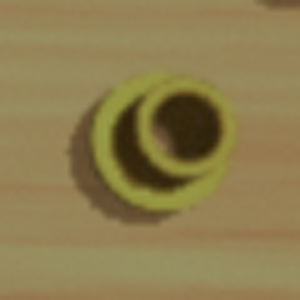

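Crop 2 shows a bronze part with a wide collar, which confirms the bushing. Crop 1 shows the bore centre at about (205,165), the nut top at (148,318) and the toe end at (35,313).

```bash
cat >> h.py <<'E'
def plan(tgt,ang=0):
    "tgt = world TCP target; prints tool-axes shift in mm from measured pose"
    s=manip.observe(); y=s['tcp_rot'][2]; d=(np.array(tgt)-s['tcp_pos'])*1000
    print('tool shift mm',np.round([d[0]*np.cos(y)+d[1]*np.sin(y), d[0]*np.sin(y)-d[1]*np.cos(y), -d[2]],1),'yaw',y)
E
python3 - <<'E'
from h import *
from scipy.optimize import least_squares
im=load('top')
px=lambda c,o:((c[0]+.5)/5-.5+o[0],(c[1]+.5)/5-.5+o[1])
o=(200,170)
obs=[((205,165),.04,(50,100)),((128,52),.04,(100,150)),((730,155),.04,(100,-150)),((660,555),.04,(-100,-150)),((45,448),.04,(-100,150)),((148,315),.11,(-40,100)),((577,389),.107,(-40,-100)),((612,197),.098,(50,-100))]
W=np.array([atz(im,*px(c,o),z)[:2] for c,z,_ in obs]); L=np.array([l for *_,l in obs])/1000
def T(p,L): c,s=np.cos(p[2]),np.sin(p[2]); return p[:2]+L@np.array([[c,s],[-s,c]])
r=least_squares(lambda p:(T(p,L)-W).ravel(),[.53,.1,-.1],loss='soft_l1',f_scale=.002)
print(r.x,np.round((T(r.x,L)-W)*1000,1)); print('bore',T(r.x,L[0]),'stud',T(r.x,L[5]))
toe=atz(im,*px((35,313),o),.06)[:2]; st=T(r.x,L[5]); d=toe-st; print('toe',toe,np.hypot(*d),np.arctan2(d[1],d[0])-r.x[2])
o2=(430,250); print('bush top',atz(im,*px((186,127),o2),.094),'collar',atz(im,*px((165,142),o2),.044))
print(manip.grip_depth); plan([.432,-.3365,.40])
E
```

```text
[ 0.53657301  0.10057444 -0.14032406] [[ 0.3  0.2]
 [ 1.4  2.1]
 [ 1.9 -1. ]
 [-0.6 -1.5]
 [-0.6  2.8]
 [ 0.2  0.6]
 [-0.1 -1.2]
 [-3.5 -0.7]]
bore [0.60006795 0.19259831] stud [0.51095258 0.20518607]
toe [0.5202066  0.26560164] 0.06112019132729147 1.5591289632709695
bush top [ 0.43270032 -0.33755675  0.094     ] collar [ 0.43254122 -0.33943876  0.044     ]
0.1547
tool shift mm [-534.2 -745.2    3.5] yaw 2.7017865659108313
```

play_rows(
  deltas=[
    [-12,-17,0,0],
    [-22,-31,0,0],
    [-24,-33.5,0,0],
    [-24,-33.5,0,0],
    [-24,-33.5,0,0],
    [-24,-33.5,0,0],
    [-24,-33.5,0,0],
    [-24,-33.5,0,0],
    [-24,-33.5,0,0],
    [-24,-33.5,0,0],
    [-24,-33.5,0,0],
    [-24,-33.5,0,0],
  ],
  gripper=85,
  newtons=60,
)

```text
t: 1.1
tcp_pos: [0.3504, 0.1005, 0.4045]
tcp_rot: [3.141, 0.0, 2.703]
force: [0.6, 0.4, 1.0]
gripper_width: 0.993
finger_force: 0.0
```

play_rows(
  deltas=[
    [-24,-33.5,0,0],
    [-24,-33.5,0,0],
    [-24,-33.5,0,0],
    [-24,-33.5,0,0],
    [-24,-33.5,0,0],
    [-24,-33.5,0,0],
    [-24,-33.5,0,0],
    [-24,-33.5,0,0],
    [-24,-33.5,0,0],
    [-22,-31,0,0],
    [-12,-17,0,0],
    [0,0,0,0],
  ],
)

```text
t: 2.1
tcp_pos: [0.4286, -0.3244, 0.4044]
tcp_rot: [-3.14, 0.002, 2.698]
force: [0.7, 0.2, 0.3]
gripper_width: 0.994
finger_force: 0.0
```

Run:
```python
from h import *
print(manip.observe()['qpos'])
im=snap('wrist','w1'); plan([.4325,-.3375,.37]); print(-np.array(im['R']).T@im['t'])
P=cloud(im)
for zl,zh in((.085,.1),(.036,.05)):
    m=(P[...,2]>zl)&(P[...,2]<zh)&(np.hypot(P[...,0]-.4325,P[...,1]+.3375)<.045); q=P[m]
    if len(q): 
        print(len(q),q.mean(0),cv2.minEnclosingCircle(q[:,:2].astype(np.float32)))
```

```text
[-7.28593409e-01  1.39894397e-01  1.84058985e+00 -1.39031156e-03
  1.15912264e+00 -1.85521949e+00]
tool shift mm [-10.4 -11.9  34. ] yaw 2.6986917590133555
[ 0.36496675 -0.29502197  0.37344187]
1884 [ 0.43259876 -0.33868854  0.09302772] ((0.4331742823123932, -0.33923134207725525), 0.023380443453788757)
1850 [ 0.42295501 -0.33245093  0.04384882] ((0.4330553412437439, -0.3390518128871918), 0.033097364008426666)
```

View pics/w1.png

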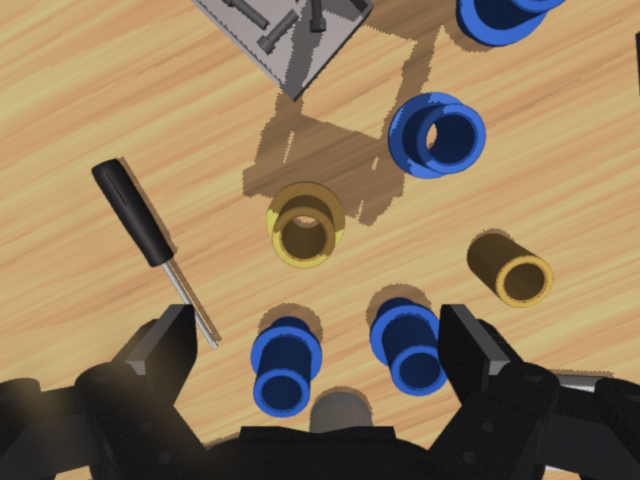

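The wrist picture shows the bronze collared bushing at (303,235), measured at (0.433, -0.339) with radii 23 and 33 mm, which match.

play_rows(
  deltas=[
    [-6,-7,0,0],
    [-5.6,-6.1,15,0],
    [0,0,35,0],
    [0,0,35,0],
    [0,0,35,0],
    [0,0,30,0],
    [0,0,18,0],
    [0,0,9,0],
    [0,0,0,0],
    [0,0,0,0],
  ],
)

```text
t: 2.98
tcp_pos: [0.4337, -0.3367, 0.2281]
tcp_rot: [3.142, 0.0, 2.703]
force: [0.6, 0.4, -0.2]
gripper_width: 0.994
finger_force: 0.0
```

Run:
```python
from h import *
plan([.4331,-.3391,.227]); print(manip.observe()['force'])
```

```text
tool shift mm [-0.5 -2.4  1.1] yaw 2.7027826565348776
[ 0.63167314  0.39871257 -0.16392298]
```

play_rows(
  deltas=[
    [-0.5,-2.4,1,0],
    [0,0,0,0],
    [0,0,0,0],
  ],
)

```text
t: 3.23
tcp_pos: [0.4334, -0.3403, 0.2284]
tcp_rot: [-3.141, 0.003, 2.702]
force: [0.5, 0.6, 0.8]
gripper_width: 0.999
finger_force: 0.0
```

play_rows(
  deltas=[
    [0,0,0,0],
    [0,0,0,0],
    [0,0,0,0],
    [0,0,0,0],
    [0,0,0,0],
    [0,0,0,0],
    [0,0,0,0],
    [0,0,0,0],
  ],
  gripper=35,
  newtons=60,
)

```text
t: 3.9
tcp_pos: [0.433, -0.3394, 0.2272]
tcp_rot: [3.141, 0.0, 2.702]
force: [-0.0, 2.2, 5.7]
gripper_width: 0.525
finger_force: 60.8
```

play_rows(
  deltas=[
    [0,0,-2,0],
    [0,0,-8,0],
    [0,0,-20,0],
    [0,0,-30,0],
    [0,0,-35,0],
    [0,0,-35,0],
    [0,0,-25,0],
    [2,15,-14,0],
    [4,26,-6,0],
    [4.9,35,0,0],
    [4.9,35,0,0],
    [4.9,35,0,0],
  ],
  newtons=80,
)

```text
t: 4.9
tcp_pos: [0.4753, -0.1972, 0.4004]
tcp_rot: [-3.141, -0.003, 2.7]
force: [0.5, 0.5, -6.8]
gripper_width: 0.525
finger_force: 83.0
```

play_rows(
  deltas=[
    [4.9,35,0,0],
    [4.9,35,0,0],
    [4.9,35,0,0],
    [4.9,35,0,0],
    [4.9,35,0,0],
    [4.9,35,0,0],
    [4.9,35,0,0],
    [4.9,35,0,0],
    [4.9,35,0,0],
    [3.5,25,0,0],
    [2,15,0,0],
    [0,0,0,0],
  ],
)

```text
t: 5.9
tcp_pos: [0.5823, 0.1464, 0.4001]
tcp_rot: [3.142, -0.002, 2.705]
force: [1.2, -1.1, -6.8]
gripper_width: 0.523
finger_force: 83.1
```

Run:
```python
from h import *
for _ in range(1): im=snap('wrist','w2')
s=manip.observe(); print(s['tcp_pos'],s['tcp_rot'],s['force'],s['wrist_torque'],s['qpos'])
plan([.6001,.1926,.40])
P=cloud(im)
np.set_printoptions(precision=4,suppress=True)
# plate rectangle & bore, from the plate-level points near the bore
m=(np.abs(P[...,2]-.04)<.006); print(m.sum()); cv2.imwrite('pics/w2m.png',m.astype(np.uint8)*255)
print('bore px', proj(im,[.6001,.1926,.04]), 'bush foot px',proj(im,np.array(s['tcp_pos'])-[0,0,.227]))
```

```text
[0.58199464 0.14471835 0.40013241] [-3.13914088e+00 -2.11357023e-03  2.70434081e+00] [ 0.43914913 -0.90446327 -6.8021059 ] [-0.07413149  0.01422392  0.00536012] [ 1.71311749e-01  2.65131735e-01  1.69865257e+00 -8.68468857e-04
  1.18094425e+00 -9.61904004e-01]
tool shift mm [ 3.9 51.   0.1] yaw 2.7043408111399536
57550
bore px [[377.6465 207.2616]] bush foot px [[314.6335 266.649 ]]
```

View pics/w2.png

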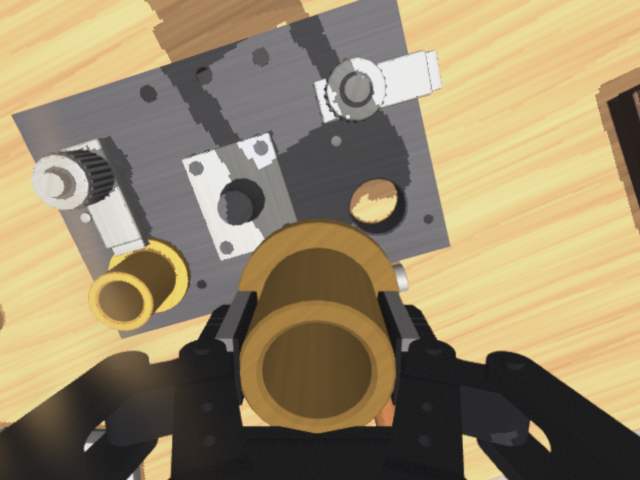

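```bash
cat >> h.py <<'E'
from scipy.optimize import least_squares
def circ(q,r):
    return least_squares(lambda p:np.hypot(q[:,0]-p[0],q[:,1]-p[1])-r,q.mean(0)[:2],loss='soft_l1',f_scale=.0005)
def hole(im,c=(.6001,.1926)):
    P=cloud(im); pl=(np.abs(P[...,2]-.04)<.004)
    lo=(P[...,2]<.034)&(P[...,2]>-.02)
    cx,cy=proj(im,[*c,.04])[0].round().astype(int)
    m=~pl; m=m.astype(np.uint8); n,lab=cv2.connectedComponents(m,connectivity=4)
    k=lab==lab[cy,cx]; cs,_=cv2.findContours(k.astype(np.uint8),cv2.RETR_EXTERNAL,cv2.CHAIN_APPROX_NONE)
    ct=max(cs,key=len)[:,0].astype(float)
    q=np.array([atz(im,u,v,.04) for u,v in ct]); r=circ(q,.0228); return r.x,np.sqrt(2*r.cost/len(q)),len(q),k.sum(), circ(q,.023).x
def bush(im,foot,s):
    P=cloud(im); o=[]
    for h,r in((.094,.023),(.044,.033)):
        z=foot+h; m=(np.abs(P[...,2]-z)<.004)&(np.hypot(P[...,0]-s[0],P[...,1]-s[1])<.045)
        if h<.09: m&=np.hypot(P[...,0]-s[0],P[...,1]-s[1])>.028
        q=P[m]
        if len(q)<10: continue
        d=np.hypot(q[:,0]-s[0],q[:,1]-s[1]); (x,y),rr=cv2.minEnclosingCircle(q[:,:2].astype(np.float32)); o.append((h,len(q),round(x,4),round(y,4),round(rr,4),round(float(np.median(q[:,2])),4)))
    return o
E
python3 - <<'E'
from h import *
im=load('w2'); s=[0.58199464,0.14471835,.4001]
print(hole(im)); 
for z in(.165,.170,.175,.18): print(z,bush(im,z,s))
E
```

```text
(array([0.5993229 , 0.19249569]), np.float64(0.00048762009592670156), 157, np.int64(2380), array([0.59929937, 0.19249206]))
0.165 [(0.094, 4327, 0.5752, 0.1491, 0.0361, 0.259), (0.044, 237, 0.565, 0.1545, 0.0271, 0.2113)]
0.17 [(0.094, 12481, 0.5721, 0.1491, 0.0336, 0.2663), (0.044, 3177, 0.5774, 0.1488, 0.0328, 0.2167)]
0.175 [(0.094, 10414, 0.5751, 0.1482, 0.0441, 0.2666), (0.044, 2965, 0.5775, 0.1488, 0.0328, 0.2169)]
0.18 [(0.094, 2442, 0.579, 0.1464, 0.0443, 0.275)]
```

```bash
cat >> h.py <<'E'
def collar(im,s,zc,r=.033,tol=.005):
    "outer silhouette edge of a ring at height zc, fitted with radius r"
    P=cloud(im); z=P[...,2]; m=((np.abs(z-zc)<tol)&(np.hypot(P[...,0]-s[0],P[...,1]-s[1])<r+.012)).astype(np.uint8)
    far=np.nan_to_num(z,nan=9)<zc-.02
    e=m.astype(bool)&cv2.dilate(far.astype(np.uint8),np.ones((3,3))).astype(bool)
    v,u=np.nonzero(e); q=np.array([atz(im,a,b,zc) for a,b in zip(u,v)])
    q=q[np.hypot(q[:,0]-s[0],q[:,1]-s[1])>r-.008]
    f=circ(q,r); return f.x,np.sqrt(2*f.cost/len(q)),len(q)
E
python3 - <<'E'
from h import *
im=load('w2'); s=[0.58199464,0.14471835,.4001]
print(collar(im,s,.217),collar(im,s,.267,.023,.003))
E
```

```text
(array([0.58207545, 0.14640172]), np.float64(0.0003337640162027374), 154) (array([0.58754452, 0.14293634]), np.float64(0.0013485056194141583), 284)
```

play_rows(
  deltas=[
    [0.9,11,0,0],
    [1,14,0,0],
    [1,14,10,0],
    [1,10,25,0],
    [0,0,30,0],
    [0,0,25,0],
    [0,0,15,0],
    [0,0,7,0],
    [0,0,0,0],
    [0,0,0,0],
  ],
)

```text
t: 6.78
tcp_pos: [0.6003, 0.1896, 0.2901]
tcp_rot: [3.141, 0.001, 2.701]
force: [0.2, -0.1, -5.5]
gripper_width: 0.522
finger_force: 83.5
```

Run:
```python
from h import *
S=[manip.observe()]
ims={}
for n in('top','scene','wrist'):
    im=snap(n,n+'3'); ims[n]=im; S.append(manip.observe())
p=np.mean([s['tcp_pos'] for s in S],0); print([np.round(s['tcp_pos'],4) for s in S],p)
s=p
zc=p[2]-.227+.044
print(zc)
for n in ims:
    try: print(n,'collar',collar(ims[n],s,zc),'barrel',collar(ims[n],s,zc+.05,.023,.004))
    except Exception as e: print(n,e)
    f=ims[n]['frame']; c=proj(ims[n],[*p[:2],zc])[0].round().astype(int); print(c)
out=[]
for n in ims:
    f=ims[n]['frame']; c=proj(ims[n],[*p[:2],zc])[0].round().astype(int); k={'top':4,'scene':4,'wrist':1}[n]
    h=400//k//2; x0=min(max(c[0]-h,0),640-2*h); y0=min(max(c[1]-h,0),480-2*h)
    out.append(cv2.resize(f[y0:y0+2*h,x0:x0+2*h],(400,400),interpolation=cv2.INTER_CUBIC)); print(n,x0,y0,k)
cv2.imwrite('pics/c3.png',np.hstack(out[:2]))
```

```text
[array([0.6003, 0.1896, 0.2901]), array([0.6008, 0.1898, 0.2912]), array([0.601 , 0.1898, 0.2918]), array([0.6009, 0.1899, 0.292 ])] [0.60077596 0.18976124 0.29123851]
0.10823851046665832
top too many indices for array: array is 1-dimensional, but 2 were indexed
[238 195]
scene collar (array([0.60657637, 0.18733602]), np.float64(0.0008873505982943382), 34) barrel (array([0.59654283, 0.19013506]), np.float64(0.0014796307546850575), 31)
[401 229]
wrist collar (array([0.60157612, 0.18991227]), np.float64(0.0003728019422784859), 176) barrel (array([0.60719041, 0.18650508]), np.float64(0.001308957483733261), 287)
[317 299]
top 188 145 4
scene 351 179 4
wrist 117 80 1
```

View pics/c3.png

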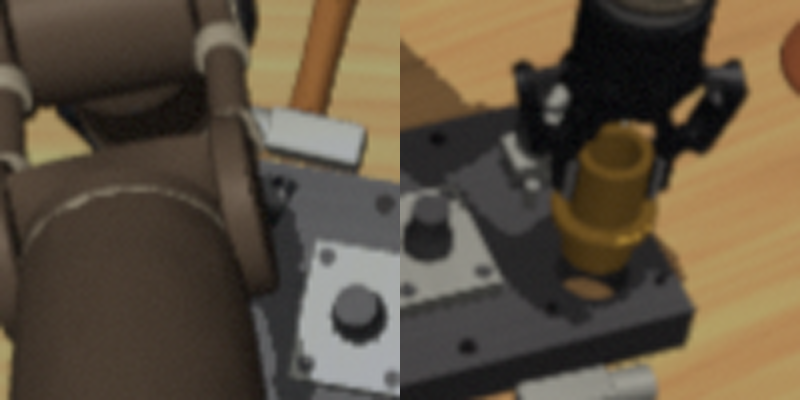

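Both views show the bushing hanging upright, about 24 mm above the bore: it is at (600,215) and the bore at (588,288) in the right crop. I'll correct by about 3 mm and descend while watching the force.

play_rows(
  deltas=[
    [1.3,0.8,5,0],
    [1.3,0.8,6,0],
    [0,0,5,0],
    [0,0,2,0],
    [0,0,0,0],
    [0,0,0,0],
  ],
)

```text
t: 7.43
tcp_pos: [0.5979, 0.1922, 0.2711]
tcp_rot: [-3.141, -0.001, 2.702]
force: [-0.4, -0.9, -6.4]
gripper_width: 0.524
finger_force: 83.5
```

Run:
```python
from h import *
S=[];
for i in range(4):
    im=manip.get_image('wrist'); S.append(manip.observe())
p=np.mean([s['tcp_pos'] for s in S],0); print(p,np.mean([s['force'] for s in S],0),np.mean([s['wrist_torque'] for s in S],0))
for d in(-.001,0,.001): print(collar(im,p,p[2]-.183+d))
plan([.5993,.1924,.26])
```

```text
[0.59825971 0.19227713 0.27179464] [-0.28407467  0.24004916 -6.39973626] [-0.00674588 -0.00845661 -0.00695475]
(array([0.59817175, 0.19225855]), np.float64(0.00037262206816439413), 194)
(array([0.59837516, 0.19215748]), np.float64(0.0003638285660855614), 160)
(array([0.59867082, 0.19198053]), np.float64(0.0003244687779652353), 130)
tool shift mm [-0.8  0.5 12. ] yaw 2.7017530413113895
```

play_rows(
  deltas=[
    [-0.8,0.7,0,0],
    [0,0,1.5,0],
    [0,0,1.5,0],
    [0,0,1.5,0],
    [0,0,1,0],
    [0,0,1,0],
    [0,0,0,0],
    [0,0,0,0],
  ],
)

```text
t: 8.3
tcp_pos: [0.5991, 0.1925, 0.2651]
tcp_rot: [-3.141, -0.0, 2.702]
force: [-0.8, -0.6, -6.2]
gripper_width: 0.524
finger_force: 83.5
```

play_rows(
  deltas=[
    [0,0,1,0],
    [0,0,1,0],
    [0,0,1,0],
    [0,0,1,0],
    [0,0,1,0],
    [0,0,0,0],
  ],
)

```text
t: 8.8
tcp_pos: [0.5993, 0.1925, 0.26]
tcp_rot: [3.141, 0.001, 2.702]
force: [1.6, -0.1, -6.4]
gripper_width: 0.519
finger_force: 83.5
```

play_rows(
  deltas=[
    [0,0,2,0],
    [0,0,2,0],
    [0,0,2,0],
    [0,0,2,0],
    [0,0,2,0],
    [0,0,2,0],
    [0,0,0,0],
  ],
)

```text
t: 9.38
tcp_pos: [0.5993, 0.1925, 0.2478]
tcp_rot: [3.141, 0.0, 2.702]
force: [1.5, 0.9, -7.6]
gripper_width: 0.525
finger_force: 83.5
```

play_rows(
  deltas=[
    [0,0,2,0],
    [0,0,2,0],
    [0,0,2,0],
    [0,0,2,0],
    [0,0,2,0],
    [0,0,2,0],
    [0,0,1,0],
    [0,0,0,0],
  ],
)

```text
t: 10.05
tcp_pos: [0.5994, 0.1926, 0.235]
tcp_rot: [3.141, 0.001, 2.702]
force: [3.4, -0.0, -6.5]
gripper_width: 0.523
finger_force: 83.5
```

play_rows(
  deltas=[
    [0,0,1,0],
    [0,0,1,0],
    [0,0,0.7,0],
    [0,0,0.5,0],
    [0,0,0,0],
  ],
)

```text
t: 10.47
tcp_pos: [0.5993, 0.1926, 0.2321]
tcp_rot: [3.141, 0.001, 2.702]
force: [2.8, 0.1, -5.1]
gripper_width: 0.52
finger_force: 83.5
```

play_rows(
  deltas=[
    [0,0,0.4,0],
    [0,0,0.3,0],
    [0,0,0,0],
  ],
)

```text
t: 10.72
tcp_pos: [0.5994, 0.1926, 0.2317]
tcp_rot: [3.141, 0.001, 2.702]
force: [3.4, -0.2, -2.3]
gripper_width: 0.518
finger_force: 83.5
```

Force is falling off, so the collar is just touching. A little more and then release.

play_rows(
  deltas=[
    [0,0,0.4,0],
    [0,0,0.3,0],
    [0,0,0,0],
  ],
)

```text
t: 10.97
tcp_pos: [0.5994, 0.1926, 0.2316]
tcp_rot: [3.141, 0.001, 2.702]
force: [1.7, -1.1, 2.2]
gripper_width: 0.521
finger_force: 84.1
```

play_rows(
  deltas=[
    [0,0,0,0],
    [0,0,0,0],
    [0,0,0,0],
    [0,0,0,0],
    [0,0,-4,0],
    [0,0,-15,0],
    [0,0,-30,0],
    [0,0,-35,0],
    [0,0,-35,0],
    [0,0,-25,0],
    [0,0,-10,0],
    [0,0,0,0],
  ],
  gripper=78,
)

```text
t: 11.97
tcp_pos: [0.6001, 0.1929, 0.3885]
tcp_rot: [3.137, 0.005, 2.702]
force: [0.6, 0.1, -0.4]
gripper_width: 0.916
finger_force: 0.0
```

Run:
```python
from h import *
im=snap('wrist','w4'); s=manip.observe(); print(s['tcp_pos'],s['tcp_rot'],s['qpos'])
P=cloud(im)
for nm,c,r,z,t in(('barreltop',(.5995,.1925),.03,.098,.006),('collar',(.5995,.1925),.036,.048,.004),('nuttop',(.511,.205),.022,.104,.006),('strap',(.52,.255),.05,.064,.004)):
    d=np.hypot(P[...,0]-c[0],P[...,1]-c[1]); m=(np.abs(P[...,2]-z)<t)&(d<r); q=P[m]
    if len(q)>5: print(nm,len(q),np.median(q,0),q[:,2].std(),cv2.minEnclosingCircle(q[:,:2].astype(np.float32)), cv2.minAreaRect(q[:,:2].astype(np.float32)))
```

```text
[0.59926589 0.19264815 0.38565715] [3.14002431e+00 1.80262169e-03 2.70187052e+00] [ 2.41859387e-01  3.33423571e-01  1.64049769e+00  8.95129946e-05
  1.16528342e+00 -8.89251429e-01]
barreltop 2074 [0.59892947 0.19270512 0.09768882] 0.0012751383060495692 ((0.5994633436203003, 0.19211937487125397), 0.023351801559329033) ((0.5995143055915833, 0.1922241747379303), (0.04579145833849907, 0.04558664560317993), 79.62667846679688)
collar 1935 [0.58334557 0.20160146 0.04797562] 0.0010308163372143575 ((0.5995955467224121, 0.19229058921337128), 0.033029161393642426) ((0.5930752754211426, 0.19573530554771423), (0.06539243459701538, 0.051066186279058456), 63.94906234741211)
nuttop 3114 [0.51102593 0.20596717 0.10402858] 0.0021791370148612783 ((0.5108189582824707, 0.20526395738124847), 0.019484790042042732) ((0.5110393166542053, 0.20524734258651733), (0.03809433430433273, 0.03806544840335846), 32.51469421386719)
strap 2999 [0.51780739 0.24319431 0.06385858] 0.0011682571972268946 ((0.518107533454895, 0.24208411574363708), 0.029093118384480476) ((0.5172821283340454, 0.24278081953525543), (0.05200492963194847, 0.030400309711694717), 79.49420928955078)
```

View pics/w4.png

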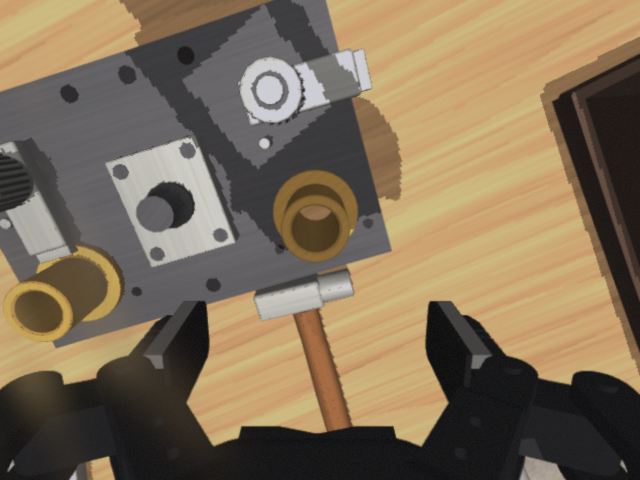

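The bushing is seated: barrel top at 0.0977, collar at 0.048, flat, at pixel (315,225). The strap points along (310-365, 75) in the image. The nut is at (270,90). Next I shut the gripper and go to the strap's outer side.

play_rows(
  deltas=[
    [17,0.2,0,0],
    [25,0.3,0,0],
    [30,0.3,0,0],
    [30,0.3,0,0],
    [22,0.2,0,0],
    [13.7,0.2,0,0],
    [0,0,0,-7],
    [0,0,0,-7],
    [0,0,0,-7],
    [0,0,0,-7],
    [0,0,0,-7],
    [0,0,0,-7],
  ],
  gripper=0,
  newtons=60,
)

```text
t: 13.02
tcp_pos: [0.4748, 0.2522, 0.3823]
tcp_rot: [-3.141, -0.004, -2.842]
force: [1.5, -0.5, 0.0]
gripper_width: -0.002
finger_force: 0.0
```

play_rows(
  deltas=[
    [0,0,0,-7],
    [0,0,0,-7],
    [0,0,0,-7],
    [0,0,0,-7],
    [0,0,0,-7],
    [0,0,0,-7],
    [0,0,0,-7],
    [0,0,0,-7],
    [0,0,0,-7],
    [0,0,0,0],
    [0,0,0,0],
  ],
)

```text
t: 13.93
tcp_pos: [0.4749, 0.2522, 0.3829]
tcp_rot: [3.139, -0.002, -1.752]
force: [-0.4, 1.2, 0.1]
gripper_width: -0.001
finger_force: 0.0
```

Run:
```python
from h import *
s=manip.observe(); print(s['qpos'][5],s['tcp_rot'],s['tcp_pos']); plan([.4756,.2529,.228])
```

```text
-2.5529095040883614 [ 3.13927767e+00 -1.75532509e-03 -1.75210554e+00] [0.47492823 0.25223676 0.38287495]
tool shift mm [ -0.8  -0.5 154.9] yaw -1.7521055437466404
```

play_rows(
  deltas=[
    [0,0,15,0],
    [0,0,32,0],
    [0,0,35,0],
    [0,0,33,0],
    [0,0,22,0],
    [0,0,12,0],
    [0,0,6,0],
    [0,0,0,0],
  ],
)

```text
t: 14.6
tcp_pos: [0.4748, 0.2523, 0.2283]
tcp_rot: [3.139, -0.001, -1.75]
force: [0.4, -0.0, -0.2]
gripper_width: 0.001
finger_force: 0.0
```

play_rows(
  deltas=[
    [0,-4,0,0],
    [0,-4,0,0],
    [0,-3,0,0],
    [0,-2,0,0],
    [0,0,0,0],
  ],
)

```text
t: 15.02
tcp_pos: [0.4891, 0.2503, 0.2308]
tcp_rot: [-3.139, 0.001, -1.749]
force: [0.1, 0.9, -0.4]
gripper_width: 0.0
finger_force: 0.0
```

play_rows(
  deltas=[
    [-3.2,-5.2,0,7],
    [-3.2,-5.2,0,7],
    [-3.2,-5.2,0,7],
    [-3.2,-5.2,0,7],
    [0,0,0,0],
  ],
)

```text
t: 15.43
tcp_pos: [0.5123, 0.2551, 0.23]
tcp_rot: [3.142, 0.001, -2.24]
force: [-0.3, 0.6, 0.6]
gripper_width: -0.002
finger_force: 0.3
```

```bash
cat >> h.py <<'E'
def rs():
    s=manip.observe(); y=s['tcp_rot'][2]; d=(s['tcp_pos'][:2]-[.5109,.2052])*1000
    print('r',-(d[0]*np.cos(y)+d[1]*np.sin(y)),'s',d[0]*np.sin(y)-d[1]*np.cos(y),'strap-frame angle deg',np.degrees(y+np.pi),s['force'],s['wrist_torque'],s['tcp_pos'])
E
python3 -c "
from h import *
rs()
im=snap('wrist','w5')"
```

```text
r 40.012073467336194 s 29.885900309529802 strap-frame angle deg 51.66250910344662 [-0.2797486   0.61826532  0.59699389] [ 0.12241572 -0.0077612   0.01134358] [0.51227756 0.25512229 0.23000978]
```

View pics/w5.png

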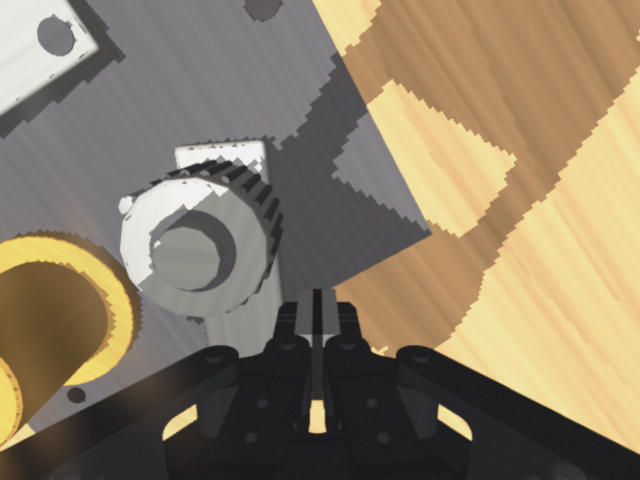

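The picture shows the fingertips (280-355, 310) against the strap's side and the strap following; the barrel is well clear. Continuing.

play_rows(
  deltas=[
    [-3.3,-5.2,0,7],
    [-3.3,-5.2,0,7],
    [-3.3,-5.2,0,7],
    [-3.3,-5.2,0,7],
    [-3.3,-5.2,0,7],
    [-3.3,-5.2,0,7],
    [0,0,0,0],
  ],
)

```text
t: 16.07
tcp_pos: [0.5455, 0.2404, 0.23]
tcp_rot: [3.141, 0.002, -2.97]
force: [0.2, 1.0, 0.6]
gripper_width: -0.0
finger_force: 0.4
```

```bash
python3 -c "
from h import *
rs()"
```

```text
r 40.08017716941322 s 28.760363433887118 strap-frame angle deg 9.812505858690283 [0.2497674  0.9543639  0.60768291] [ 0.13592716 -0.08861966 -0.02568075] [0.54549236 0.24037027 0.22997649]
```

play_rows(
  deltas=[
    [-3.0,-5.2,0,7],
    [-2.8,-5.2,0,7],
    [-1,-2.5,0,3],
    [0,0,0,0],
  ],
)

```text
t: 16.4
tcp_pos: [0.5532, 0.2283, 0.2303]
tcp_rot: [3.14, 0.003, 3.02]
force: [1.6, 1.5, 0.7]
gripper_width: -0.004
finger_force: 0.8
```

```bash
python3 -c "
from h import *
rs()"
```

```text
r 39.2055690374691 s 28.106028754323745 strap-frame angle deg 353.0125897536375 [1.57807956 1.5456342  0.69111217] [ 0.22944935 -0.21848728  0.00097568] [0.55323352 0.22832788 0.23025631]
```

Now press straight sideways in small steps until the force climbs (stop pin).

play_rows(
  deltas=[
    [0,-1,0,0],
    [0,-1,0,0],
    [0,-0.7,0,0],
    [0,0,0,0],
  ],
)

```text
t: 16.73
tcp_pos: [0.553, 0.2261, 0.2303]
tcp_rot: [3.14, 0.003, 3.017]
force: [3.5, 4.5, 0.5]
gripper_width: 0.002
finger_force: 2.0
```

play_rows(
  deltas=[
    [0,-1,0,0],
    [0,-0.7,0,0],
    [0,0,0,0],
  ],
)

```text
t: 16.98
tcp_pos: [0.5526, 0.2244, 0.2308]
tcp_rot: [3.141, 0.002, 3.018]
force: [1.5, 3.7, 3.3]
gripper_width: -0.002
finger_force: 2.0
```

play_rows(
  deltas=[
    [0,-0.7,0,0],
    [0,-0.7,0,0],
    [0,0,0,0],
  ],
)

```text
t: 17.23
tcp_pos: [0.5524, 0.2232, 0.2308]
tcp_rot: [3.14, 0.002, 3.016]
force: [0.6, 4.7, 4.9]
gripper_width: -0.003
finger_force: 2.8
```

play_rows(
  deltas=[
    [0,-0.7,0,0],
    [0,0,0,0],
  ],
)

```text
t: 17.4
tcp_pos: [0.5523, 0.2225, 0.2309]
tcp_rot: [3.14, 0.002, 3.017]
force: [0.8, 5.8, 5.9]
gripper_width: -0.002
finger_force: 2.9
```

Run:
```python
from h import *
im=snap('wrist','w6'); rs()
P=cloud(im); 
for z,t in((.064,.006),):
    d=P[...,:2]-[.5109,.2052]; u=np.array([.9902,-.1398]); n=np.array([.1398,.9902])
    a=d@u; b=d@n
    m=(np.abs(P[...,2]-z)<t)&(a>-30e-3)&(a<68e-3)&(np.abs(b)<.04); 
    for lo in range(-25,65,5):
        k=m&(a>lo/1e3)&(a<(lo+5)/1e3)
        if k.sum()>5: print(lo,k.sum(),np.round(np.percentile(b[k],[2,98])*1e3,1),np.round(np.median(P[...,2][k]),4))
print(proj(im,[.5109+.064*.99,.2052-.064*.14,.06]))
```

```text
r 38.82475721870478 s 22.374795822932054 strap-frame angle deg 352.83570820942873 [0.9832783  5.23562135 5.85765379] [ 0.71541474 -0.15809631  0.01476681] [0.55221211 0.22255808 0.23078692]
-25 1189 [-13.5  14.4] 0.0635
-20 933 [-13.9  14.8] 0.0638
-15 153 [ 8.8 15.1] 0.0635
25 465 [12.3 28.9] 0.0649
30 353 [ 5.5 35.4] 0.0658
35 418 [-13.9   7.5] 0.0639
40 701 [-14.    6.4] 0.0639
45 589 [-14.1   4.8] 0.0638
50 208 [-7.1  2.5] 0.0638
[[257.37237849 373.70802335]]
```

View pics/w6.png

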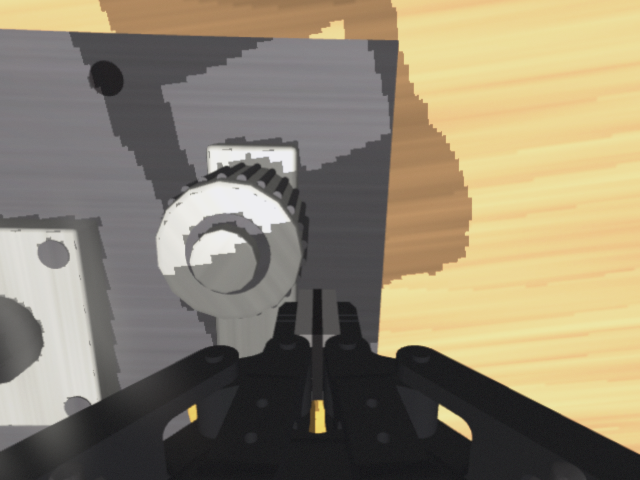

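The strap's edges lie parallel to the plate's x (−14 to +14.6 mm at both the heel and r=45), so it is at or near the pin. The upward force suggests the tip is riding on the edge, so I'll back off, go 3 mm lower and press again to be sure.

play_rows(
  deltas=[
    [0,5,0,0],
    [0,5,0,0],
    [0,2,0,0],
    [0,0,3.5,0],
    [0,-3,0,0],
    [0,-3,0,0],
    [0,-1.5,0,0],
    [0,0,0,0],
  ],
)

```text
t: 18.12
tcp_pos: [0.553, 0.2264, 0.2301]
tcp_rot: [3.141, 0.001, 3.017]
force: [-3.7, 0.8, 20.7]
gripper_width: -0.001
finger_force: 10.2
```

```bash
python3 -c "
from h import *
rs()"
```

```text
r 39.14300623066187 s 26.312124734746224 strap-frame angle deg 352.8391650094048 [-3.74757991  0.83928922 20.71588077] [-0.10247349  0.73386486 -0.06511548] [0.55301764 0.22642752 0.23007671]
```

The upward force acts 12 mm to the strap side: the wider finger shoulder is sitting on the strap's top edge. Raise at once and press again slightly higher.

play_rows(
  deltas=[
    [0,0,-2,0],
    [0,0,-3,0],
    [0,2,-0.5,0],
    [0,0,0,0],
  ],
)

```text
t: 18.45
tcp_pos: [0.5517, 0.2279, 0.2308]
tcp_rot: [-3.14, -0.003, 3.017]
force: [-0.4, -0.8, 4.3]
gripper_width: 0.003
finger_force: 1.9
```

play_rows(
  deltas=[
    [0,-2,0,0],
    [0,-2,0,0],
    [0,-1.5,0,0],
    [0,-1,0,0],
    [0,0,0,0],
  ],
)

```text
t: 18.87
tcp_pos: [0.5519, 0.2218, 0.2311]
tcp_rot: [3.141, 0.0, 3.015]
force: [1.5, 2.3, -2.0]
gripper_width: -0.003
finger_force: 1.3
```

```bash
python3 -c "
from h import *
rs()"
```

```text
r 38.55578836981515 s 21.580676333871054 strap-frame angle deg 352.7726674023299 [ 1.479877    2.34712832 -2.0489732 ] [ 0.39534586 -0.21020479 -0.02215885] [0.55186444 0.22175864 0.23106769]
```

play_rows(
  deltas=[
    [0,-0.7,0,0],
    [0,-0.7,0,0],
    [0,0,0,0],
  ],
)

```text
t: 19.12
tcp_pos: [0.5517, 0.2212, 0.2312]
tcp_rot: [3.139, 0.001, 3.015]
force: [1.9, 5.5, -4.5]
gripper_width: 0.003
finger_force: 3.0
```

play_rows(
  deltas=[
    [0,-0.7,0,0],
    [0,-0.5,0,0],
    [0,0,0,0],
  ],
)

```text
t: 19.37
tcp_pos: [0.5516, 0.2207, 0.2312]
tcp_rot: [3.137, 0.001, 3.014]
force: [2.5, 8.5, -5.3]
gripper_width: 0.003
finger_force: 4.4
```

The strap is hard against the pin now (8.5 N, hardly moving). Backing off, rising, and going over the nut.

play_rows(
  deltas=[
    [0,4,0,0],
    [0,6,0,0],
    [0,6,0,0],
    [0,0,-15,0],
    [0,0,-28,0],
    [0,0,-28,0],
    [0,0,-12,0],
    [0,0,0,-7],
    [0,0,0,-7],
    [0,0,0,-7],
    [0,0,0,0],
    [0,0,0,0],
  ],
)

```text
t: 20.37
tcp_pos: [0.5533, 0.235, 0.3141]
tcp_rot: [-3.141, -0.001, -2.904]
force: [0.3, -0.0, -0.9]
gripper_width: -0.003
finger_force: 0.0
```

Run:
```python
from h import *
plan([.5109,.2052,.247]); im=snap('wrist','w7'); print(manip.observe()['qpos'])
P=cloud(im)
d=P[...,:2]-[.5109,.2052]; u=np.array([.9902,-.1398]); n=np.array([.1398,.9902]); a=d@u; b=d@n
m=(np.abs(P[...,2]-.0637)<.004)&(a>-30e-3)&(a<68e-3)&(np.abs(b)<.04)
for lo in range(-25,65,8):
    k=m&(a>lo/1e3)&(a<(lo+5)/1e3)
    if k.sum()>5: print(lo,k.sum(),np.round(np.percentile(b[k],[2,98])*1e3,1),np.round(np.median(P[...,2][k]),4))
q=P[(np.abs(P[...,2]-.1045)<.004)&(np.hypot(a,b)<.025)]; print(len(q),np.median(q[:,2]),cv2.minEnclosingCircle(q[:,:2].astype(np.float32)))
q=P[(np.abs(P[...,2]-.11)<.003)&(np.hypot(a,b)<.01)]; print(len(q),np.median(q,0))
q=P[(np.abs(P[...,2]-.062)<.003)&(np.hypot(a-.028,b+.019)<.007)]; print('pin',len(q),len(q) and (np.median(q,0)-[.5109,.2052,0])@np.c_[np.r_[u,0],np.r_[n,0]])
```

```text
tool shift mm [ 48.2 -19.   67.1] yaw -2.9036995710860944
[ 3.29314257e-01  3.61697756e-01  1.76068665e+00 -2.72353312e-04
  1.02009744e+00 -1.47934400e+00]
-25 457 [-13.9  14.1] 0.0635
-17 104 [-14.6  14.9] 0.0636
23 213 [-21.6  14.8] 0.0632
31 480 [-17.7  14.4] 0.0639
39 465 [-14.2  14.3] 0.0639
47 451 [-14.2  14.3] 0.0639
55 196 [-12.5  12.6] 0.0606
63 171 [-9.   9.9] 0.0629
4402 0.10391543978269632 ((0.5109679102897644, 0.20538075268268585), 0.01953725330531597)
1104 [0.51077284 0.20530891 0.10993599]
pin 229 [ 0.02803754 -0.01757645]
```

Strap edges are ±14.3 mm all along, so the clamp is on its stop, toe over the collar. Now the nut, at (0.511, 0.2053).

play_rows(
  deltas=[
    [8,-3,0,0],
    [16,-6,0,0],
    [16,-6,0,0],
    [8.2,-4,0,0],
    [0,0,0,0],
    [0,0,12,0],
    [0,0,20,0],
    [0,0,18,0],
    [0,0,11,0],
    [0,0,6,0],
    [0,0,0,0],
    [0,0,0,0],
  ],
  gripper=72,
)

```text
t: 21.42
tcp_pos: [0.5116, 0.2054, 0.2474]
tcp_rot: [3.142, -0.0, -2.901]
force: [0.4, -0.7, -0.2]
gripper_width: 0.844
finger_force: 0.0
```

```bash
python3 -c "
from h import *
plan([.5109,.2053,.247]); print(manip.observe()['force'])"
```

```text
tool shift mm [0.7 0.1 0.4] yaw -2.9007522895031683
[ 0.41690126 -0.69899465 -0.16249499]
```

play_rows(
  deltas=[
    [0.7,0,0,0],
    [0,0,0,0],
    [0,0,0,0],
    [0,0,0,0],
    [0,0,0,0],
    [0,0,0,0],
    [0,0,0,0],
    [0,0,0,0],
    [0,0,0,0],
  ],
  gripper=25,
  newtons=80,
)

```text
t: 22.17
tcp_pos: [0.511, 0.2054, 0.249]
tcp_rot: [3.141, 0.002, -2.901]
force: [-1.2, 0.7, 6.3]
gripper_width: 0.412
finger_force: 79.4
```

play_rows(
  deltas=[
    [0,0,0.1,7],
    [0,0,0.1,7],
    [0,0,0.1,7],
    [0,0,0.1,7],
    [0,0,0.1,7],
    [0,0,0.1,7],
    [0,0,0.1,7],
    [0,0,0.1,7],
    [0,0,0.1,7],
    [0,0,0.1,7],
  ],
)

```text
t: 23.0
tcp_pos: [0.5111, 0.2058, 0.248]
tcp_rot: [3.139, -0.0, 2.155]
force: [0.3, 2.4, 4.9]
gripper_width: 0.415
finger_force: 79.6
```

```bash
python3 -c "
from h import *
s=manip.observe();print(s['force'],s['wrist_torque'],s['qpos'],s['tcp_rot'])"
```

```text
[0.25714184 2.39845418 4.88972674] [0.32068732 0.28731156 0.09726122] [ 3.03498075e-01  3.70093523e-01  1.91290839e+00  1.53357952e-03
  8.55788086e-01 -2.81533213e-01] [ 3.13857840e+00 -3.36605950e-04  2.15482429e+00]
```

Turning freely at 0.1 N m. Continuing.

play_rows(
  deltas=[
    [0,0,0.1,7],
    [0,0,0.1,7],
    [0,0,0.1,7],
    [0,0,0.1,7],
    [0,0,0.1,7],
    [0,0,0.1,7],
    [0,0,0.1,7],
    [0,0,0.1,7],
    [0,0,0.1,7],
    [0,0,0.1,7],
  ],
)

```text
t: 23.83
tcp_pos: [0.5116, 0.2058, 0.247]
tcp_rot: [3.14, -0.004, 0.933]
force: [1.2, 2.5, 4.7]
gripper_width: 0.41
finger_force: 79.5
```

```bash
python3 -c "
from h import *
s=manip.observe();print(s['force'],s['wrist_torque'],s['qpos'],s['tcp_rot'],s['tcp_pos'])"
```

```text
[1.17721433 2.45481907 4.72207488] [0.40041721 0.11788046 0.09864905] [3.03298021e-01 3.71940709e-01 1.91277590e+00 1.29817022e-03
 8.52519936e-01 9.40207470e-01] [ 3.1398169  -0.00409652  0.93303833] [0.51156425 0.20582368 0.24704236]
```

play_rows(
  deltas=[
    [0,0,0.1,5],
    [0,0,0.1,5],
    [0,0,0.1,5],
    [0,0,0,0],
  ],
  newtons=110,
)

```text
t: 24.17
tcp_pos: [0.5116, 0.2057, 0.2469]
tcp_rot: [3.141, -0.004, 0.674]
force: [0.5, 1.9, 4.0]
gripper_width: 0.404
finger_force: 108.9
```

```bash
python3 -c "
from h import *
s=manip.observe();print(s['force'],s['wrist_torque'],s['qpos'][5],s['tcp_rot'],s['tcp_pos'])"
```

```text
[0.47333591 1.88813137 4.02435787] [ 0.26207737  0.11809244 -0.08294656] 1.1993606843708378 [ 3.14076912 -0.0044483   0.67385535] [0.51164709 0.20574648 0.24694171]
```

play_rows(
  deltas=[
    [0,0,0.1,5],
    [0,0,0.1,5],
    [0,0,0.1,5],
    [0,0,0,0],
  ],
)

```text
t: 24.5
tcp_pos: [0.5117, 0.2057, 0.2468]
tcp_rot: [3.142, -0.004, 0.412]
force: [-0.1, 1.4, 5.9]
gripper_width: 0.4
finger_force: 108.9
```

```bash
python3 -c "
from h import *
s=manip.observe();print(s['force'],s['wrist_torque'],s['qpos'][5],s['tcp_rot'],s['tcp_pos'])"
```

```text
[-0.12337159  1.38222734  5.90554795] [ 0.16804873  0.06649384 -0.09548179] 1.461157029470748 [ 3.14158306 -0.00443718  0.41230745] [0.51167122 0.20565681 0.24677537]
```

play_rows(
  deltas=[
    [0,0,0.1,5],
    [0,0,0.1,5],
    [0,0,0.1,5],
  ],
)

```text
t: 24.75
tcp_pos: [0.51, 0.2056, 0.2466]
tcp_rot: [3.14, 0.003, 0.158]
force: [-11.8, 0.3, 23.9]
gripper_width: 0.403
finger_force: 111.2
```

```bash
python3 -c "
from h import *
s=manip.observe();print(s['force'],s['wrist_torque'],s['qpos'][5],s['tcp_rot'],s['tcp_pos'])"
```

```text
[-11.78938456   0.32358301  23.92917916] [0.27335985 1.49113678 1.06537192] 1.7178638524260987 [3.14022141e+00 2.96729763e-03 1.58023040e-01] [0.50995616 0.20560544 0.24656803]
```

play_rows(
  deltas=[
    [0,0,0.1,5],
    [0,0,0.1,5],
    [0,0,0.1,5],
  ],
)

```text
t: 25.0
tcp_pos: [0.5072, 0.2065, 0.2465]
tcp_rot: [3.14, 0.013, -0.105]
force: [-17.0, 5.6, 23.5]
gripper_width: 0.403
finger_force: 110.3
```

```bash
python3 -c "
from h import *
s=manip.observe();print(s['force'],s['wrist_torque'],s['qpos'][5],s['tcp_rot'],s['tcp_pos'])"
```

```text
[-16.99672122   5.59170828  23.543891  ] [1.22179174 2.81129431 1.88645882] 1.9792830586769645 [ 3.13971556  0.01268518 -0.10510094] [0.50717324 0.20650297 0.2464892 ]
```

Torque climbed to 1.9 N m after about 3.2 rad, so the nut is at its stop. Release, rise and check.

play_rows(
  deltas=[
    [0,0,-0.5,0],
    [0,0,0,0],
    [0,0,0,0],
    [0,0,0,0],
    [0,0,-5,0],
    [0,0,-15,0],
    [0,0,-28,0],
    [0,0,-30,0],
    [0,0,-30,0],
    [0,0,-20,0],
    [0,0,-8,0],
    [0,0,0,0],
  ],
  gripper=70,
)

```text
t: 26.0
tcp_pos: [0.5116, 0.2051, 0.3836]
tcp_rot: [-3.139, -0.005, -0.109]
force: [0.5, 0.6, 0.0]
gripper_width: 0.818
finger_force: 0.0
```

Run:
```python
from h import *
im=snap('wrist','w8'); print(manip.observe()['tcp_pos'],manip.observe()['force'])
P=cloud(im)
d=P[...,:2]-[.5109,.2052]; u=np.array([.9902,-.1398]); n=np.array([.1398,.9902]); a=d@u; b=d@n
m=(np.abs(P[...,2]-.062)<.005)&(a>-30e-3)&(a<68e-3)&(np.abs(b)<.04)
for lo in range(-25,65,8):
    k=m&(a>lo/1e3)&(a<(lo+5)/1e3)
    if k.sum()>5: print(lo,k.sum(),np.round(np.percentile(b[k],[2,98])*1e3,1),np.round(np.median(P[...,2][k]),4))
q=P[(np.abs(P[...,2]-.1015)<.004)&(np.hypot(a,b)<.025)]; print('nut',len(q),np.median(q[:,2]))
q=P[(np.abs(P[...,2]-.098)<.004)&(np.hypot(a-.09,b)<.026)]; print('barrel',len(q),np.median(q[:,2]))
q=P[(np.abs(P[...,2]-.048)<.004)&(np.hypot(a-.09,b)<.033)]; print('collar',len(q),np.median(q[:,2]))
```

```text
[0.51085623 0.20485474 0.38149015] [0.03486883 0.52344916 0.84272627]
7 10 [-14.1  15.1] 0.0609
15 232 [-13.9  15.1] 0.0617
23 335 [-20.8  14.6] 0.0616
31 298 [-16.9  14.7] 0.0615
39 301 [-14.   14.9] 0.0616
47 309 [-14.1  15. ] 0.0614
55 222 [-12.1  12.9] 0.0583
63 45 [-11.8  12.7] 0.0574
nut 2012 0.10157597135149427
barrel 2701 0.09768529560723978
collar 1921 0.04788775892125031
```

View pics/w8.png

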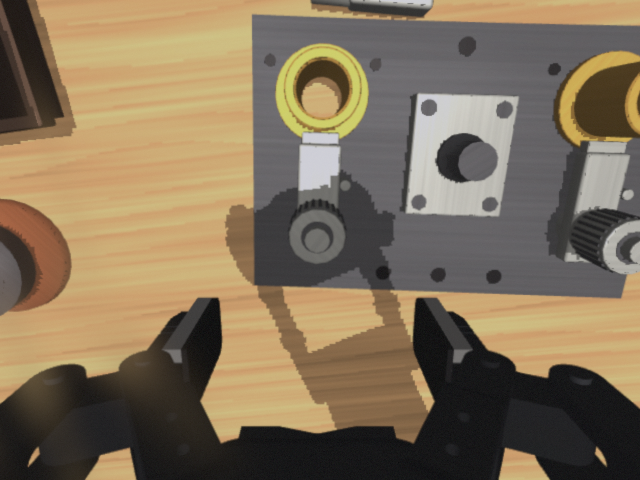

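The toe (320,138) sits on the collar, the strap rests against the pin (345,185), and the strap's top is at 0.0616, so it is clamped down. The nut is 2.3 mm lower than before. Handing in.

```bash
python3 -c "
from plant import manip
print(manip.finish_job())"
```

```text
the job is handed in; nothing more can be done
None
```

The job is handed in at about 26 s of the 72 s limit: the bronze bushing is seated flat in the bore, the clamp is against its stop pin over the collar, and the nut is turned clockwise to its hard stop (about 1.9 N m); I moved nothing else on the bench.

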